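Shut the block heater's sliding covers and start it

ROBOT

A 6-joint arm with a two-finger parallel gripper is mounted at the origin on the work surface. World frame = base frame: x ahead of the robot, y to its left, z up, the work surface at z = 0. Lengths are in m, angles in rad, forces in N, time in s.
With the tool pointing down it reaches from about 0.275 to 1 m from the base axis. Payload 8.4 kg.
Tool frame: the origin (TCP) lies at the very end of the fingers, on their centre line; the grasp point (between the pads) lies 19 mm behind it; z points along the fingers, y is the direction in which the jaws open and shut (so a half turn about z gives the same grasp; the last joint's range is limited). The gripper opens to 85 mm and grips with 20 to 120 N. Pads are 22 mm wide; open, the fingers measure 114 mm over their backs; the gripper's body (76 mm by 85 mm) begins 54 mm behind the grasp point. The pads swing forward as they close: fully open they stand 13 mm farther back than shut.
Start: joints at [1.325, 0.353, 1.633, -0, 1.155, -0.002], TCP at [0.151, 0.607, 0.231] pointing down, gripper open.
Joint ranges: [-2.63, 2.63], [-0.92, 2.1], [0.06, 2.66], [-1.3, 4.44], [0, 2.69], [-3.02, 3.02]. Speed limits (rad/s): [2.22, 2.22, 2.79, 3.14, 3.14, 3.14].

INTERFACE

Orientations are given as a unit quaternion [w, x, y, z].
In Python, from workcell import r gives the robot as it stands. Calls block until the motion is done:
- r.move_pose(position, orientation): joint-space move of the TCP to a pose.
- r.move_l(position, speed=0.15, frame=None): straight line of the TCP; frame=None keeps the orientation; speed is the mean speed in m/s.
- r.move_j(angles): joint-space move.
- r.gripper_to(opening, grasp_force=None): opening from 0.0 (shut) to 1.0 (fully open); grasp_force is the grip in N (None keeps the last); returns when the fingers have stopped.
- r.wait(seconds).
- r.ik(position, orientation): joint angles nearest the present ones, or None.
- r.read_state(): the state.
- r.snapshot(name): name is "scene" or "side" or "wrist"; returns the picture (384x512x3 uint8, red, green, blue); there is no depth.
- r.camera_params(name): a dict with "fx", "fy", "cx", "cy" (pixels), "rvec" (rotation vector, rad) and "tvec" (3), from world to camera coordinates, as OpenCV has them. Camera axes: x right, y down, z forward; pixel columns grow to the right and rows downward; lengths in m; the calibration is good to about 2 mm. A picture is of the moment at which its call begins: read the wrist's pose just before it. camera_params takes no time and is no camera call; for the wrist camera it gives the pose at the moment of the call.
A pose or a line that the arm cannot do raises r.IKError and nothing moves.
- r.close_job(): hands the job in, once; it reports no verdict.
The state is a dict: "time": time; "joint_pos": joint angles; "joint_vel": joint speeds; "tau": joint torques, N m; "position": TCP position; "ee_rot": TCP orientation; "ft_force": force on the tool from outside, world axes, zero at the start; "ft_torque": the same for the moment, N m; "gripper_width": opening from 0.0 (shut) to 1.0 (fully open).
Only numpy, scipy, OpenCV 4.12 (cv2) and the standard library are available. Lean on these libraries where they do the work, as an engineer would, in place of code of your own. Each camera call takes 0.05 s, during which the arm holds its last target. There are 200 camera calls.

TASK

Get the block heater running: with the fingertips, gently push its two blue-framed half covers together until both are fully shut, then press the green start button all the way down and let it come back up. Do not press start before the covers are shut, do not press the red stop button, and leave the vial, the pink rack and the beaker standing where they are: nothing is to be picked up.

Things in the scene. Friction and masses are not known exactly. Their poses are not given: they have to be found in the camera images.
- heater: white dry-block heater, fixed, 220 mm deep (its x) x 340 mm wide (its y), with a flat deck 75 mm above the bench. Origin: centre of its underside; x points to its rear ledge, away from the operator, y to its left, z up. Twelve low capped tubes (14 mm above the deck) sit in the middle under two blue-framed clear half covers; two buttons stand on the deck in front of the covers.
- cover_left (a joint): opening of the left (heater's +y) half cover in m: 0 = shut (inner edge on the centre line), grows as it slides along the heater's +y, 0.075 = fully open. About 2.5 N of friction holds it where it is left; rigid end stops. Cover: 100 mm deep (x, centred at heater x = 22 mm), 92 mm wide (y), 26 mm thick, 1 mm above the deck, flat upright sides, no handle.
- cover_right (a joint): the same for the right (heater's -y) half cover, of the same size: 0 = shut, grows as it slides along the heater's -y, 0.075 = fully open
- cover_left_edge (a point): middle of the flat, solid blue outer (+y) side of the left half cover, the face to push: 100 mm long, 76 to 102 mm above the bench, this point at 89 mm. Moves with the cover, axes as the heater's. Pushed along the heater's -y the cover shuts.
- cover_right_edge (a point): the same on the flat outer (-y) side of the right half cover; this cover shuts as it is pushed along the heater's +y
- start_button (a joint): travel of the green start button in m: 0 = up, 0.006 = fully pressed (about 5 N; springs back)
- start_button_top (a point): centre of the top face of the green start button, 28 mm across, z up; it stands on the deck on the operator's side of the covers and is pressed straight down
- stop_button (a joint): travel of the red stop button, alike: not to be pressed
- stop_button_top (a point): centre of the top face of the red stop button, beside the green one 80 mm away; which of the two stands left varies
- vial: small amber glass vial, 28 mm across and 50 mm tall with a blue cap, standing loose on the heater's rear ledge, behind the covers. Origin: centre of its underside. Not to be moved.
- pink_rack: loose bright pink tube rack, 60 x 130 x 45 mm, on the bench at the robot's side of the heater. Origin: centre of its underside. Not to be moved.
- beaker: loose glass beaker, 68 mm across and 85 mm tall, on the bench at the robot's side of the heater. Origin: centre of its underside. Not to be moved.

How it is judged:
On the way, in this order (a step that is already met when the one before it is completed fails the run):
1. both half covers are shut (each within 4 mm), green button still up (value of joint each of cover_left, cover_right below 0.004 m and value of joint start_button below 0.002 m), for 0.2 s.
2. the green button is pressed down (more than 4.5 mm) with the covers shut (value of joint each of cover_left, cover_right below 0.004 m and value of joint start_button above 0.0045 m), for 0.05 s.
At the end, for the whole second after the job is handed in: Both half covers within 4 mm of fully shut, both buttons up again (within 1.5 mm), and the vial, the rack and the beaker within 15 mm of where each began (value of joint each of cover_left, cover_right below 0.004 m and value of joint each of start_button, stop_button below 0.0015 m and distance of each of vial, pink_rack, beaker from where it was at the start of the episode below 0.015 m); the robot touches nothing.
It fails at once if start pressed (over 3 mm) while a cover is open by more than 6 mm (value of joint start_button above 0.003 m and value of joint any of cover_left, cover_right above 0.006 m).
It fails at once if the red stop button pressed (over 2.5 mm) (value of joint stop_button above 0.0025 m).
It fails at once if the heater or its covers pushed harder than 45 N (contact force between heater and the fingers above 45 N or contact force between heater and the arm above 45 N).
It fails at once if the vial, the rack or the beaker lifted, tipped or moved by more than 15 mm (distance of any of vial, pink_rack, beaker from where it was at the start of the episode above 0.015 m).
It also fails if it takes over 51 s, if anything falls off the work surface, if the arm or the gripper's body presses on something with over 40 N, if the wrist force passes 120 N, or if a joint passes its speed limit or range.

## Working session

There is one attempt and no reset: what is moved stays moved. The work goes in short steps, each a Python script; the robot and the scene stay as the last script left them, time stands still between calls to the robot, and variables do not carry over. Pictures are saved under pics/ and viewed, about 8 in all and at most 12, crops included, and the job is handed in when it is done.

```bash
mkdir -p pics; python3 - <<'E'
from workcell import r
import cv2,numpy as np
for n in ("scene","side","wrist"):
    p=r.camera_params(n); im=r.snapshot(n)
    cv2.imwrite(f"pics/a_{n}.png",cv2.resize(im[...,::-1],(800,600),interpolation=cv2.INTER_CUBIC))
    R=cv2.Rodrigues(np.array(p["rvec"]))[0]; print(n,p["fx"],p["cx"],p["cy"],"pos",-R.T@np.array(p["tvec"]).ravel(),"fwd",R[2])
s=r.read_state(); print(s["time"],s["position"],s["ee_rot"],s["gripper_width"])
E
```

```text
scene 494.7233443680345 249.45465869886988 189.4798268306975 pos [1.29252371 0.21975529 0.70350332] fwd [-0.77463798 -0.17303022 -0.60827342]
side 436.74821800183685 252.4956355009802 191.3006616159664 pos [ 0.39387435 -0.59856949  0.59679691] fwd [ 0.17227271  0.76178125 -0.62450896]
wrist 271.2533577916561 253.77431000231627 192.38456788859412 pos [0.0709579  0.62653034 0.37326396] fwd [ 0.30897396 -0.07827472 -0.94784395]
0.15 [0.15077383 0.60617444 0.23072431] [-6.74861222e-05  1.21584323e-01  9.92580956e-01 -5.42266678e-04] 1.0038233565191454
```

View pics/a_scene.png

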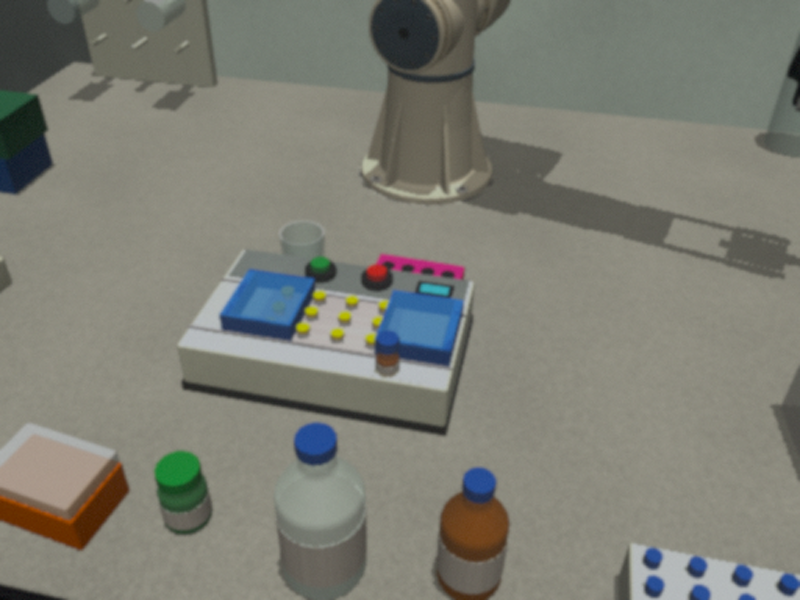

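View pics/a_side.png

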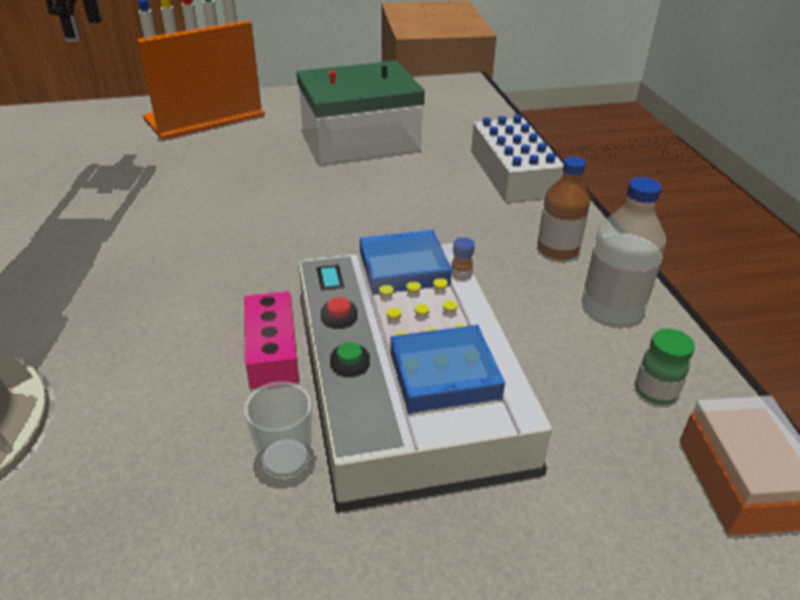

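The scene view shows the heater with red on its left (+y) and green on its right; both covers are partly open, and the vial stands behind the left cover. The side view agrees: green (349,351), red (339,306), with the rack and beaker in front of the heater. Next I fit the heater pose and openings to both views.

```bash
cat > fit.py <<'E'
from workcell import r
import cv2,numpy as np
from scipy.optimize import least_squares
P={n:r.camera_params(n) for n in("scene","side")}
def proj(n,X):
    p=P[n];K=np.array([[p["fx"],0,p["cx"]],[0,p["fy"],p["cy"]],[0,0,1]])
    return cv2.projectPoints(np.array(X,float).reshape(-1,3),np.array(p["rvec"]),np.array(p["tvec"]),K,None)[0].reshape(-1,2)/.64
def H(v,X):
    c,s=np.cos(v[2]),np.sin(v[2]);X=np.array(X,float)
    return np.array([v[0]+c*X[0]-s*X[1],v[1]+s*X[0]+c*X[1],X[2]])
L=lambda o,f,z=.102:[(.072 if f else -.028), o, z]
# params x y yaw oL oR  g(xyz) r(xyz)
def model(v):
    l,q=v[3],v[4]
    A=lambda X:H(v,X)
    return [("scene",A([.11,.17,0]),(446,430)),("scene",A([.11,-.17,0]),(186,387)),
    ("side",A([-.11,-.17,0]),(338,508)),("side",A([.11,-.17,0]),(543,473)),("side",A([-.11,.17,.075]),(301,261)),
    ("scene",A(L(l,0)),(392,293)),("scene",A(L(l+.092,0)),(463,300)),("scene",A(L(l+.092,1)),(453,352)),
    ("scene",A(L(-q,0)),(313,279)),("scene",A(L(-q-.092,0)),(243,271)),("scene",A(L(-q-.092,1)),(224,323)),
    ("side",A(L(-q,0)),(392,335)),("side",A(L(-q,1)),(488,328)),("side",A(L(-q-.092,1)),(502,383)),("side",A(L(-q-.092,0)),(404,397)),
    ("side",A(L(l+.092,0)),(360,236)),("side",A(L(l+.092,1)),(435,232)),("side",A(L(l,1)),(449,259)),
    ("scene",v[5:8],(320,264)),("side",v[5:8],(349,351)),("scene",v[8:11],(377,271)),("side",v[8:11],(339,306))]
res=lambda v:np.concatenate([proj(n,X)[0]-u for n,X,u in model(v)])
s=least_squares(res,[.6,.1,0,.04,.04,.5,.1,.1,.5,.1,.1],loss="soft_l1",f_scale=3,x_scale=.1)
v=s.x;np.save("v.npy",v)
if __name__=="__main__":
    print(np.round(v,4));e=res(v).reshape(-1,2)
    for (n,X,u),d in zip(model(v),e):print(n,u,np.round(d,1))
    c,si=np.cos(v[2]),np.sin(v[2])
    for k in(5,8):
        d=v[k:k+2]-v[:2];print("button in heater",c*d[0]+si*d[1],-si*d[0]+c*d[1],v[k+2])
    for n in P:
        im=cv2.imread(f"pics/a_{n}.png")
        for m,X,u in model(v):
            if m==n: cv2.drawMarker(im,tuple(int(a) for a in proj(n,X)[0]),(0,0,255),0,10,1);cv2.circle(im,u,3,(0,255,0),1)
        cv2.imwrite(f"pics/b_{n}.png",im)
    a=cv2.imread("pics/b_scene.png")[220:450,160:500];b=cv2.imread("pics/b_side.png")[210:520,230:570]
    cv2.imwrite("pics/b.png",cv2.resize(np.hstack([cv2.copyMakeBorder(a,0,80,0,0,0),b]),None,fx=1.17,fy=1.17))
E
python3 fit.py
```

```text
[ 0.5409 -0.0219 -0.0064  0.0728  0.0356  0.4659 -0.0628  0.0931  0.4663
  0.0166  0.0933]
scene (446, 430) [-0.5  5.7]
scene (186, 387) [-0.4  2. ]
side (338, 508) [-0.3  1.1]
side (543, 473) [-0.1  0.2]
side (301, 261) [-2.6 -3.3]
scene (392, 293) [ 1.9 -2.7]
scene (463, 300) [1.4 0.7]
scene (453, 352) [-1.8 -0.4]
scene (313, 279) [ 0.6 -0.5]
scene (243, 271) [ 4.9 -2.2]
scene (224, 323) [-6.1 -8.7]
side (392, 335) [-1.1  1. ]
side (488, 328) [-9.  -3.7]
side (502, 383) [ 4.5 -0.3]
side (404, 397) [5.8 0.2]
side (360, 236) [-0.1  0.1]
side (435, 232) [-1.2 -3.9]
side (449, 259) [3.5 8.9]
scene (320, 264) [ 0.4 -0.4]
side (349, 351) [0.3 0.3]
scene (377, 271) [-0.4  0.5]
side (339, 306) [-0.4 -0.4]
button in heater -0.07481307353553833 -0.041337354131856255 0.09314345334544398
button in heater -0.0749058801209096 0.037985537837331156 0.09329961304778862
```

View pics/b.png

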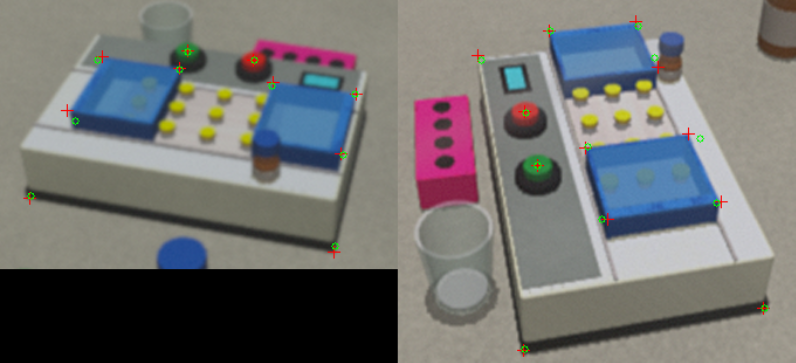

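The fit is good where it counts: button tops are at 93 mm, 79 mm apart, and the yaw agrees with the base corners. The larger residuals come from my rough picks at the cover corners. Next I push the left cover, guarded by the force reading.

```bash
cat > h.py <<'E'
from workcell import r
import numpy as np
v=np.load("v.npy")
def W(x,y,z):
    c,s=np.cos(v[2]),np.sin(v[2]); return [v[0]+c*x-s*y,v[1]+s*x+c*y,z]
def hy():
    p=r.read_state()["position"];c,s=np.cos(v[2]),np.sin(v[2]);return -s*(p[0]-v[0])+c*(p[1]-v[1])
def F(): return np.array(r.read_state()["ft_force"])
a=np.pi/4+v[2]/1
Q=[0,np.cos(np.pi/4+v[2]/2),np.sin(np.pi/4+v[2]/2),0]   # tool down, jaws along heater x
def push(side,y0,x=.022,z=.085):
    """side +1 = left cover; y0 = |y| start"""
    r.move_l(W(x,side*y0,z),speed=.1); r.wait(.2); f0=F()
    y=y0; n=0
    while y>.094:
        y-=.008 if y>.112 else .0015
        r.move_l(W(x,side*y,z),speed=.04); f=F()-f0
        print(round(y,4),round(hy(),4),np.round(f,1))
        if abs(f[1])>9: break
    print("t",r.read_state()["time"])
E
python3 - <<'E'
from h import *
import cv2
r.gripper_to(0.0)
try: r.move_pose(W(.022,.205,.2),Q)
except r.IKError:
    print("alt"); Q=[0,-Q[2],Q[1],0]; r.move_pose(W(.022,.205,.2),Q)
s=r.read_state();print(s["time"],np.round(s["joint_pos"],2),s["position"],s["ft_force"])
push(1,.205)
cv2.imwrite("pics/c.png",cv2.resize(r.snapshot("scene")[...,::-1],(800,600)))
E
```

```text
3.0417 [0.31 0.34 1.73 0.   1.07 0.32] [0.56402834 0.18381924 0.20008046] [-0.45937517  0.48175617  0.11527746]
0.197 0.1966 [-0.3 -1.   0.8]
0.189 0.1887 [-0.4 -0.5  1. ]
0.181 0.1807 [-0.5 -0.8  1.6]
0.173 0.1727 [-0.  -0.3  1.8]
0.165 0.1646 [-0.6 -0.7  1.2]
0.157 0.1565 [-0.5  0.5  2.2]
0.149 0.1485 [-0.1  0.4  1.1]
0.141 0.1405 [-0.4 -1.1 -0. ]
0.133 0.1325 [-0.6 -0.7  0.7]
0.125 0.1245 [ 0.5 -0.7  0.5]
0.117 0.1165 [-0.1 -0.2  1.3]
0.109 0.1086 [-0.2 -0.9  1.1]
0.1075 0.1074 [-0.4 -1.   1.6]
0.106 0.106 [-0.8  1.2  0.9]
0.1045 0.1045 [-0.9  1.6  0.7]
0.103 0.1029 [-0.1  0.4  0.5]
0.1015 0.1016 [-0.7  2.6  0.8]
0.1 0.1015 [-0.9 11.4  0.4]
t 10.2417
```

View pics/c.png

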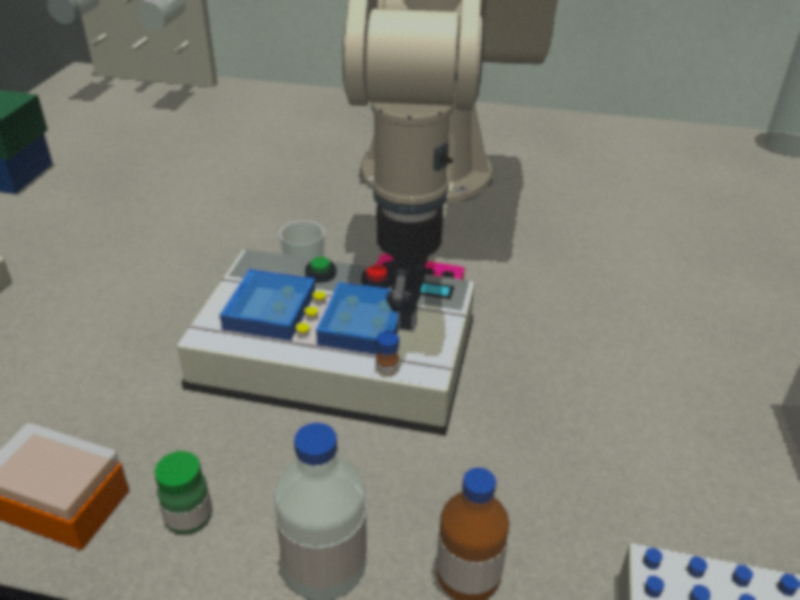

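Left cover: contact stayed gentle, then the force jumped to 11 N at y = 0.1015, against an expected shut position of about 0.103, so it is at its stop. Scene view: the left cover at (360,318) has reached the centre line, with the vial untouched. Now the right cover.

```bash
python3 - <<'E'
from h import *
import cv2
r.move_l(W(.022,.115,.085)); r.move_l(W(.022,.115,.18))
r.move_l(W(.022,-.168,.18),speed=.2)
push(-1,.168)
r.move_l(W(.022,-.115,.085),speed=.08); r.move_l(W(.022,-.115,.18))
r.move_l(W(-.075,-.115,.2))
im={n:r.snapshot(n)[...,::-1] for n in("scene","side")}
a=cv2.resize(im["scene"],(800,600))[220:450,160:500];b=cv2.resize(im["side"],(800,600))[210:520,230:570]
cv2.imwrite("pics/d.png",cv2.resize(np.hstack([cv2.copyMakeBorder(a,0,80,0,0,0),b]),None,fx=1.17,fy=1.17))
E
```

```text
0.16 -0.1596 [-1.4 -0.6 -0.7]
0.152 -0.1517 [-0.4 -1.1 -1.5]
0.144 -0.1437 [-0.  -0.9  0.5]
0.136 -0.1357 [-0.7 -0.3 -0.2]
0.128 -0.1276 [-0.3 -0.3 -1.5]
0.12 -0.1195 [-0.7  0.1 -1. ]
0.112 -0.1115 [ 0.3 -0.5 -0.5]
0.1105 -0.1104 [-0.8  0.6 -1.4]
0.109 -0.109 [-0.9 -0.8 -1.2]
0.1075 -0.1075 [-0.7 -0.9  0.1]
0.106 -0.1059 [-0.2 -1.7 -0.8]
0.1045 -0.1044 [-0.5 -1.9 -1.5]
0.103 -0.1042 [-2.4 -9.7 -1.5]
t 18.1417
```

View pics/d.png

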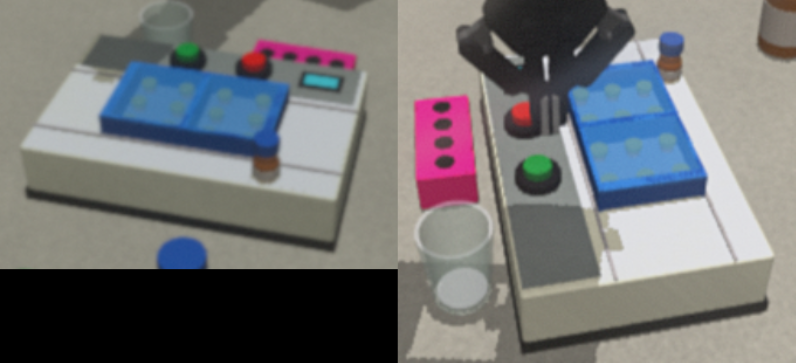

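Both covers are shut and touching at the centre line in both views. The stops at 0.1015 and −0.1042 span 205.7 mm, against 206 mm expected. Now I press green at (0.466, −0.063).

```bash
python3 - <<'E'
from h import *
import cv2
g=v[5:8]
r.move_l([g[0],g[1],.2]); r.move_l([g[0],g[1],.102],speed=.1); r.wait(.2); f0=F()
z=.102; hit=None
while z>.081:
    z-=.001; r.move_l([g[0],g[1],z],speed=.02); f=F()-f0; p=r.read_state()["position"]
    print(round(z,4),np.round(p[2],4),np.round(f,1))
    if f[2]>13: break
r.wait(.2)
r.move_l([g[0],g[1],.11],speed=.06); r.move_l([g[0],g[1],.25]); r.move_l([.35,g[1]+.25,.28],speed=.2)
im={n:r.snapshot(n)[...,::-1] for n in("scene","side")}
print(r.read_state()["time"],F())
a=cv2.resize(im["scene"],(800,600))[220:450,160:500];b=cv2.resize(im["side"],(800,600))[210:520,230:570]
cv2.imwrite("pics/e.png",cv2.resize(np.hstack([cv2.copyMakeBorder(a,0,80,0,0,0),b]),None,fx=1.17,fy=1.17))
E
```

```text
0.101 0.101 [1.1 1.5 1. ]
0.1 0.0999 [1.1 0.4 0.2]
0.099 0.0989 [0.4 0.2 0.5]
0.098 0.0979 [ 0.5 -0.3  0.5]
0.097 0.097 [0.9 0.4 2.1]
0.096 0.096 [1.7 0.4 2.5]
0.095 0.095 [ 0.9 -0.3  3.6]
0.094 0.094 [ 0.1 -0.1  3.3]
0.093 0.093 [2.  0.2 4.2]
0.092 0.092 [1.  0.7 5.1]
0.091 0.0911 [ 1.1 -0.9  5.8]
0.09 0.0908 [-3.3 -0.1 18.1]
28.5083 [-0.32094316 -0.00454189 -0.5316656 ]
```

View pics/e.png

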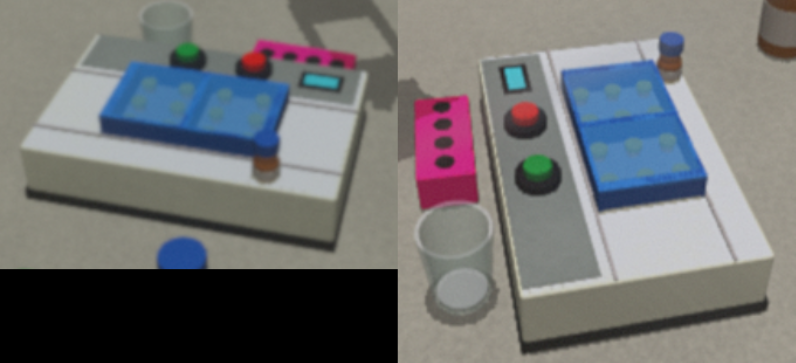

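The force rose from 0.097 to a hard stop at 0.0908, about 6 mm of travel and through the 5 N spring, so the press was complete. Both views show the covers shut, both buttons up, and the vial, rack and beaker in their original places. The arm is clear.

```bash
python3 -c "
from workcell import r
r.close_job(); print(r.read_state()['time'])"
```

```text
the job is handed in; nothing more can be done
the job is handed in; nothing more can be done
```

The heater should now be running: both half covers are shut and the green start button was pressed fully down and came back up. I handed the job in shortly after 28.5 s on the robot's clock, against the 51 s limit; no verdict was reported.

- **Covers:** I pushed the left cover, then the right, each until it hit its end stop, at 11.4 N and 9.7 N (limit 45 N). The two stop positions were 205.7 mm apart, against about 206 mm expected for both covers shut.
- **Start button:** the fingers went down about 6 mm through the spring (roughly 5–6 N) to a hard stop at 18 N, then withdrew.
- **Last pictures:** the covers meet at the centre line, both buttons look up, and the vial, rack and beaker look unmoved by eye. The wrist force was back to about zero, with the arm clear of everything.

**Disagreements:**
- **Cover corners:** some of my hand-picked corners differed from the fitted heater pose by up to 10 pixels in the enlarged pictures. I put this down to rough picking.
- **Heater centre line:** the fitted line was about 1.4 mm off from where the end stops showed it.
- **Button height:** contact with the green button came about 4 mm higher than the 93 mm I had measured from the pictures.

The force-guarded moves absorbed the last two differences.

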